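# Hand a kitting bench back from maintenance: two switches and an air valve

### The arm

A 6-joint arm with a two-finger parallel gripper is mounted at the origin on the work surface. World frame = base frame: x ahead of the robot, y to its left, z up, the work surface at z = 0. Lengths are in m, angles in rad, forces in N, time in s.
With the tool pointing down it reaches from about 0.35 to 0.975 m from the base axis. Payload 4.9 kg.
Tool frame: the origin (TCP) lies on the centre line of the jaws, within the pads' length; the fingertips stand 19 mm ahead of it and the grasp point (between the pads) is the TCP; z points along the fingers, y is the line along which they close (so a half turn about z gives the same grasp; the last joint's range is limited). The gripper opens to 85 mm and grips with 20 to 120 N. Pads are 22 mm wide; open, the fingers measure 114 mm over their backs; the gripper's body (76 mm by 85 mm) begins 54 mm behind the grasp point. The pads swing forward as they close: fully open they stand 13 mm farther back than shut.
Start: joints at [-1.41, 0.053, 1.613, -0, 1.476, -0.119], TCP at [0.173, -0.601, 0.25] pointing down, gripper open.
Joint ranges: [-3.01, 3.01], [-1.01, 2.22], [0.06, 2.58], [-1.02, 4.17], [0.09, 2.62], [-3.14, 3.14]. Speed limits (rad/s): [2.57, 2.57, 3.14, 3.14, 3.14, 3.14].

### API

Orientations are given as a unit quaternion [w, x, y, z].
In Python, from plant import state, grab_frame, ticket, spotter gives the robot as it stands.
- The arm moves only by the tool apply_moves, never from a script. Its argument "series" is a list of rows, each an object of numbers: "jaw": the closure, from 0 (fully open) to 1 (shut); "dx", "dy", "dz": the shift along the tool's x, y, z in mm; "turn": the turn about the tool's z in rad. A call has 1 to 5 rows; each row is the pose to reach, as a shift and turn from the pose commanded when the call began, along the tool's axes at that moment; what a row does not reach only later rows make up. A row lasts 1/12 s, in which the tool goes at most 41.7 mm and 7.16 degrees, less where a joint would pass 70% of its speed; a pose out of reach is approached as far as the arm can. A call with a gripper value outside its range is refused whole. The fingers move at their own pace and stop on an object; the grip force is fixed at half the most. Time passes only in rows, so rows that repeat a pose let the fingers close. It gives the time, the measured TCP pose, the force, the opening and the grip force at its end, in the units of the state.
- state(): the state, without advancing time (a new reading comes with each control period).
- grab_frame(name): name is "side" or "top" or "wrist"; returns a dict with "pixels" (480x640x3 uint8, red, green, blue), "mtx" (3x3 intrinsics, pixels), "dist_coeffs" ([k1, k2, p1, p2, k3] as OpenCV has them; the pictures are not rectified), "camera_from_world" (4x4, takes a point from world to camera coordinates). Camera axes: x right, y down, z forward; pixel columns grow to the right and rows downward; lengths in m; the calibration is good to about 2 mm. A picture is of the moment at which its call begins. There is no depth.
- ticket.job_done(): hands the job in; it is judged then, once.
Trained networks look in a picture, given as the dict that the camera call returned (one of the last four; its "shot" number tells which), for a name from the list of things; names that differ only in an ending like _2 or _b are one class to them, and where a whole thing is asked for, a point or a joint stands for the part that bears it (a point fixed in the world has none). Each returns a list of dicts, best first, with "conf" (0 to 1); they miss things now and then, are a little off and sometimes report something else, mostly with a low value. They report only what shows in the picture. A call takes as long as a camera call.
- spotter.outline_of(picture, target): "region" (480x640 bool, what is visible of it) and "extent" ([left, top, right, bottom] in pixels, round what is visible of it).
The state is a dict: "time": time; "joint_pos": joint angles; "joint_vel": joint speeds; "joint_efforts": joint torques, N m; "tool_pos": TCP position; "tool_rot": TCP orientation; "contact_force": force on the tool from outside, world axes, zero at the start; "ft_torque": the same for the moment, N m; "gripper_width": opening from 0.0 (shut) to 1.0 (fully open); "grasp_force": force on a finger pad.
Only numpy, scipy, OpenCV 4.12 (cv2) and the standard library are available. Lean on these libraries where they do the work, as an engineer would, in place of code of your own. Each camera call takes 0.05 s, during which the arm holds its last target. There are 200 camera calls.

### The job

Hand this assembly bench back from maintenance to normal running. First flip the small ball-topped maintenance switch off (leaning away from its conduit), next swing the air valve's lever from shut to half open, midway between straight across the pipe and along it, taking care not to swing it well past half, and only then throw the large T-handled isolator on (leaning towards its conduit). Leave the gear, the bracket and the can on the bench where they are.

Things in the scene. Friction and masses are not known exactly. Their poses are not given: they have to be found in the camera images.
- main_box: large isolator: grey box 150 x 120 mm, 55 mm high, fixed to the bench, origin under its centre; a steel conduit stub leaves its +x end and bends down into the bench (45 mm beyond the box). Its hinged lever stands on top, pivot line along the box's y axis, 66 mm above the bench over the origin
- main_lever (a joint): angle of the T-handled lever: 0 = off, leaning 0.6 rad from upright towards the box's -x (away from the conduit); 1.2 = on, leaning 0.6 rad towards +x (the conduit). Its weighty grip (about 2 N to start it) carries it over to the other stop once past upright (0.6) and holds it there. Starts off
- main_tip (a point): centre of the isolator's T grip: a black round bar 20 mm thick and 100 mm long, parallel to the box's y axis, 100 mm from the pivot, on a flat steel arm 26 mm wide
- bypass_box: small maintenance switch: grey box 120 x 85 mm, 50 mm high, fixed to the bench, origin under its centre; conduit stub on its +x end as on the large one. Lever pivot line along the box's y axis, 61 mm above the bench over the origin
- bypass_lever (a joint): angle of the ball-topped lever: 0 = off, leaning 0.6 rad from upright towards the box's -x (away from the conduit); 1.2 = on, leaning 0.6 rad towards +x (the conduit). Falls over past upright like the other. Starts on
- bypass_tip (a point): centre of the black ball, 34 mm in diameter, on the end of the small switch's round lever (12 mm thick), 85 mm from the pivot
- valve_base: ball valve on a short pipe, on a steel plate 110 x 190 mm fixed to the bench; origin on the bench under the valve's upright stem, pipe (26 mm thick, brass valve body 46 mm thick, its axis 35 mm up) along the y axis. A white disc 116 mm across with marks at shut, half and full lies under the lever, its top 71 mm up
- valve_handle (a joint): angle of the valve lever: 0 = shut, lever straight across the pipe, pointing to valve_base's +x; it turns anticlockwise seen from above, towards +y; 0.785 = half open; 1.571 = full open, along the pipe. It is stiff (about 2 N at the grip) and stays where it is left. Starts shut or nearly shut (0 to 0.2)
- valve_tip (a point): outer end of the valve lever, 135 mm from the stem axis, 89 mm above the bench. The lever's black grip is the outer 85 mm, 24 mm wide and 22 mm high (78 to 100 mm above the bench)
- gear: loose steel gear, 100 mm across, 20 mm thick with a hub to 28 mm, lying flat, origin under its centre; leave it
- bracket: loose dark steel angle bracket, 80 x 50 mm foot with a 55 mm high upright flange, origin under its centre; leave it
- can: loose upright can, 66 mm across, 110 mm high, origin under its centre; leave it

How it is judged:
On the way, in this order (a step that is already met when the one before it is completed fails the run):
1. the ball-topped maintenance switch is off, with the valve still shut and the isolator still off (value of joint bypass_lever below 0.15 rad and value of joint main_lever below 0.3 rad and value of joint valve_handle below 0.4 rad), for 0.2 s.
2. the valve is left half open (45 degrees, 8 either way), with both switches off (value of joint valve_handle between 0.645 and 0.925 rad and velocity of joint valve_handle between -0.05 and 0.05 rad/s and value of joint bypass_lever below 0.15 rad and value of joint main_lever below 0.3 rad), for 0.3 s.
3. the T-handled isolator is on (value of joint main_lever above 1.05 rad and value of joint bypass_lever below 0.15 rad), for 0.2 s.
At the end, for the whole second after the job is handed in: The ball-topped switch is at its off stop (within 0.15 rad), the T-handled isolator at its on stop (within 0.15 rad), and the valve lever at rest 45 degrees open, 8 degrees (0.14 rad) either way (all of step 3 and value of joint valve_handle between 0.645 and 0.925 rad and velocity of joint valve_handle between -0.05 and 0.05 rad/s); the robot touches nothing.
It fails at once if the valve is swung well past half open (beyond 63 degrees) (value of joint valve_handle above 1.1 rad).
It fails at once if both switches are on together (value of joint each of bypass_lever, main_lever above 0.7 rad).
It fails at once if the gear is shifted by more than 30 mm (distance of gear from where it was at the start of the episode above 0.03 m).
It fails at once if the bracket is shifted by more than 30 mm (distance of bracket from where it was at the start of the episode above 0.03 m).
It fails at once if the can is shifted by more than 30 mm (distance of can from where it was at the start of the episode above 0.03 m).
It also fails if it takes over 51 s, if anything falls off the work surface, if the arm or the gripper's body presses on something with over 40 N, if the wrist force passes 120 N, or if a joint passes its speed limit or range.

## Working session

There is one attempt and no reset: what is moved stays moved. The work goes in short steps, Python scripts to look and compute and a tool call to move; the robot and the scene stay as the last step left them, time stands still between calls to the robot, and variables do not carry over. Pictures are saved under pics/ and viewed, at most 12 in all, crops included, and the job is handed in when it is done.

Besides the shell and the picture viewer there is one more tool, called after "Emit:" in YAML: its name, and indented under it one key for each argument. apply_moves: Moves the arm, as the interface text tells. Its arguments: {"type":"object","properties":{"series":{"type":"array","items":{"type":"object","properties":{"jaw":{"type":"number"},"dx":{"type":"number"},"dy":{"type":"number"},"dz":{"type":"number"},"turn":{"type":"number"}}}}},"required":["series"]}

```bash
mkdir -p pics; ls; cat > h.py <<'E'
import numpy as np,cv2,pickle
from plant import state,grab_frame,ticket,spotter
def save(n,p): cv2.imwrite(f'pics/{n}.png',p['pixels'][:,:,::-1])
def proj(p,X):
    T=p['camera_from_world'];r=cv2.Rodrigues(T[:3,:3])[0]
    return cv2.projectPoints(np.array(X,float).reshape(-1,1,3),r,T[:3,3],p['mtx'],np.array(p['dist_coeffs']))[0][:,0]
def ray(p,uv):
    n=cv2.undistortPoints(np.array(uv,float).reshape(1,1,2),p['mtx'],np.array(p['dist_coeffs']))[0,0]
    T=p['camera_from_world'];R=T[:3,:3];d=R.T@np.array([n[0],n[1],1]);return -R.T@T[:3,3],d/np.linalg.norm(d)
def atz(p,uv,z):
    c,d=ray(p,uv);return c+d*(z-c[2])/d[2]
def tri(p,a,q,b):
    c1,d1=ray(p,a);c2,d2=ray(q,b)
    s=np.linalg.lstsq(np.stack([d1,-d2],1),c2-c1,rcond=None)[0]
    A=c1+s[0]*d1;B=c2+s[1]*d2;return (A+B)/2,np.linalg.norm(A-B)
E
python3 - <<'E'
from h import *
np.set_printoptions(precision=3,suppress=True)
s=state();print(s['time'],s['tool_pos'],s['tool_rot'],s['contact_force'])
P={}
for c in('side','top'):
    p=grab_frame(c);p['mtx']=np.array(p['mtx']);p['camera_from_world']=np.array(p['camera_from_world']);save(c+'0',p);P[c]=p
    print(c,-p['camera_from_world'][:3,:3].T@p['camera_from_world'][:3,3])
    for n in('main_box','main_tip','bypass_box','bypass_tip','valve_base','valve_tip','gear','bracket','can'):
        for o in spotter.outline_of(p,n)[:2]:
            r=o['region'];ys,xs=np.nonzero(r);print(n,round(o['conf'],2),o['extent'],xs.mean().round(1),ys.mean().round(1))
pickle.dump(P,open('P.pkl','wb'))
E
```

```text
pics
0.0 [ 0.172 -0.6    0.249] [-0.001  0.99   0.139 -0.   ] [ 0.508 -0.1    0.352]
side [0.11  0.629 0.667]
main_box 0.72 [280.2, 232.4, 395.2, 349.1] 347.1 301.1
main_tip 0.96 [343.1, 233.0, 393.1, 292.4] 374.2 262.8
bypass_box 0.94 [374.0, 175.1, 451.6, 268.3] 414.4 232.4
bypass_tip 0.6 [390.7, 176.2, 419.0, 225.6] 407.2 198.4
valve_base 0.97 [162.4, 349.1, 317.0, 480.0] 249.1 414.4
valve_tip 0.95 [166.4, 347.5, 268.6, 394.8] 213.0 370.6
gear 0.87 [319.8, 367.2, 387.0, 427.3] 352.3 398.0
bracket 0.72 [421.2, 292.7, 473.0, 344.5] 445.3 328.0
can 0.67 [176.8, 231.4, 214.0, 299.0] 195.3 265.5
top [0.364 0.013 1.156]
main_box 0.62 [284.8, 224.5, 372.1, 318.2] 326.7 268.7
main_tip 0.73 [321.8, 265.9, 370.2, 303.6] 339.3 282.8
main_tip 0.18 [142.4, 235.7, 250.2, 351.9] 193.8 300.1
bypass_box 0.87 [433.2, 205.7, 480.0, 281.3] 455.9 244.7
bypass_box 0.19 [142.0, 234.7, 251.3, 348.8] 193.8 300.1
bypass_tip 0.81 [451.0, 205.3, 479.8, 249.8] 465.4 225.5
valve_base 0.6 [143.3, 237.2, 251.7, 347.1] 193.7 300.4
valve_tip 0.55 [160.3, 235.5, 196.1, 310.1] 176.2 270.9
valve_tip 0.29 [141.7, 232.6, 252.8, 350.8] 193.6 300.0
gear 0.76 [235.0, 312.2, 282.1, 362.2] 258.7 337.6
bracket 0.78 [353.0, 325.6, 391.7, 365.6] 374.6 344.9
bracket 0.69 [141.8, 236.4, 249.4, 348.8] 193.6 300.2
can 0.59 [238.4, 126.2, 280.5, 176.6] 260.7 149.8
can 0.17 [354.6, 323.8, 394.5, 366.3] 374.2 344.6
```

View pics/side0.png

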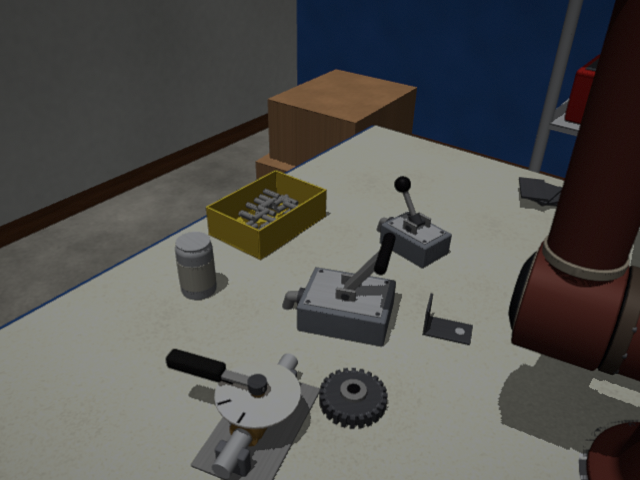

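View pics/top0.png

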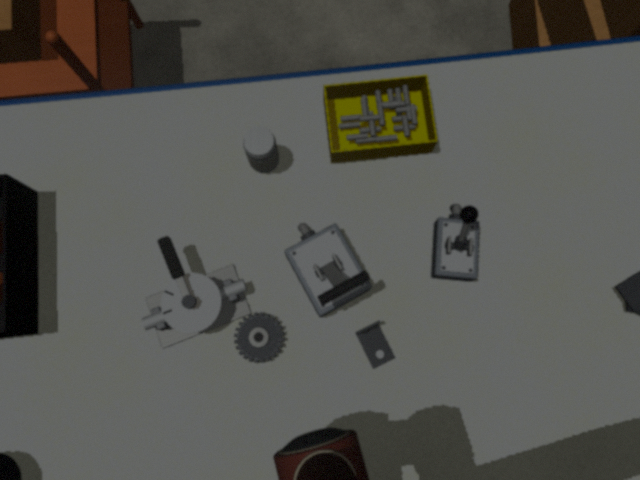

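Side view: ball at (403,184), T grip from (390,237) to (381,270), valve lever tip (168,358), stem cap (257,380). Top view: ball (469,214), T grip (320,300)–(369,277), valve tip (164,240), stem (191,302). The conduits are at (305,229) and (455,210), both on the side away from the robot.

```bash
python3 - <<'E'
from h import *
np.set_printoptions(precision=3,suppress=True)
P=pickle.load(open('P.pkl','rb'));S,T=P['side'],P['top']
for n,a,b in(('ball',(403,184),(469,214)),('gripmid',(385.5,254),(344.5,288.5)),('gripA',(391,240),(367,278)),('gripB',(381,270),(321,300)),('vtip',(168,358),(164,240)),('stem',(257,380),(191,301)),('can',(194,240),(259,138)),('gear',(353,390),(259,337)),('bracketflange',(431,297),(370,326))):
    print(n,*tri(S,a,T,b))
for n,z,c in(('main',.055,[(287,251),(343,225),(370,284),(317,311)]),('byp',.05,[(436,217),(479,219),(478,278),(434,276)])):
    q=np.array([atz(T,u,z) for u in c]);print(n,q.mean(0),[np.linalg.norm(q[i]-q[i-1]).round(3) for i in range(4)])
    d=(q[0]+q[1]-q[2]-q[3]);print(' +x yaw',np.arctan2(d[1],d[0]))
for u in((305,229),(455,210)):print('conduit',atz(T,u,.03))
print('disc',[atz(T,u,.071) for u in((163,303),(222,303))],'side-view disc centre',atz(S,(258,396),.071))
E
```

```text
ball [ 0.592 -0.29   0.131] 0.003119693465943042
gripmid [ 0.477 -0.04   0.144] 0.0007873241349164084
gripA [ 0.493 -0.083  0.143] 0.00018330194451025495
gripB [0.46  0.004 0.146] 0.0035868824189873865
vtip [0.618 0.295 0.087] 0.0035076776385865476
stem [0.493 0.249 0.088] 0.0011776295014506507
can [0.794 0.089 0.108] 0.00656738656359055
gear [0.414 0.133 0.023] 0.001192799664204324
bracketflange [ 0.409 -0.085  0.062] 0.0026541119941972642
main [ 0.533 -0.019  0.055] [np.float64(0.133), np.float64(0.124), np.float64(0.13), np.float64(0.117)]
 +x yaw 0.3312861908691403
byp [ 0.546 -0.277  0.05 ] [np.float64(0.121), np.float64(0.086), np.float64(0.12), np.float64(0.086)]
 +x yaw -0.18388308497822797
conduit [0.621 0.02  0.03 ]
conduit [ 0.627 -0.291  0.03 ]
disc [array([0.497, 0.306, 0.071]), array([0.484, 0.194, 0.071])] side-view disc centre [0.484 0.258 0.071]
```

```bash
cat >> h.py <<'E'
from scipy.spatial.transform import Rotation as Ro
def go(p,yaw=None):
    s=state();q=s['tool_rot'];R=Ro.from_quat([q[1],q[2],q[3],q[0]]).as_matrix()
    y0=np.arctan2(R[1,0],R[0,0]);d=R.T@(np.array(p)-s['tool_pos'])*1000
    t=0 if yaw is None else -((yaw-y0+np.pi)%(2*np.pi)-np.pi)
    print('t',round(s['time'],2),'at',np.round(s['tool_pos'],3),'yaw',round(y0,3),'F',np.round(s['contact_force'],1),'w',s['gripper_width'],'-> d',d.round(0),'turn',round(t,3))
E
python3 - <<'E'
from h import *
np.set_printoptions(precision=3,suppress=True)
P=pickle.load(open('P.pkl','rb'));S,T=P['side'],P['top']
for p,u in((T,[(150,323),(243,285)]),(S,[(230,455),(291,362)])):
    a,b=[atz(p,x,.04) for x in u];d=a-b;print(a,b,'pipe yaw',np.arctan2(d[1],d[0])-np.pi/2)
go([.646,-.300,.25],-.18)
E
python3 -c "
import cv2
a=cv2.imread('pics/side0.png')[340:480,150:330];b=cv2.imread('pics/top0.png')[225:355,130:260]
a=cv2.resize(a,(400,311));b=cv2.resize(b,(390,390))*2
c=cv2.copyMakeBorder(a,0,79,0,0,0);cv2.imwrite('pics/c1.png',cv2.hconcat([c,b]))"
```

```text
[0.464 0.341 0.04 ] [0.519 0.155 0.04 ] pipe yaw 0.28370644563632386
[0.466 0.333 0.04 ] [0.51  0.159 0.04 ] pipe yaw 0.2454081123144305
t 1.0 at [ 0.173 -0.601  0.25 ] yaw 0.28 F [-0.   0.1 -0.6] w 0.9956984267865476 -> d [ 538. -158.    0.] turn 0.46
```

View pics/c1.png

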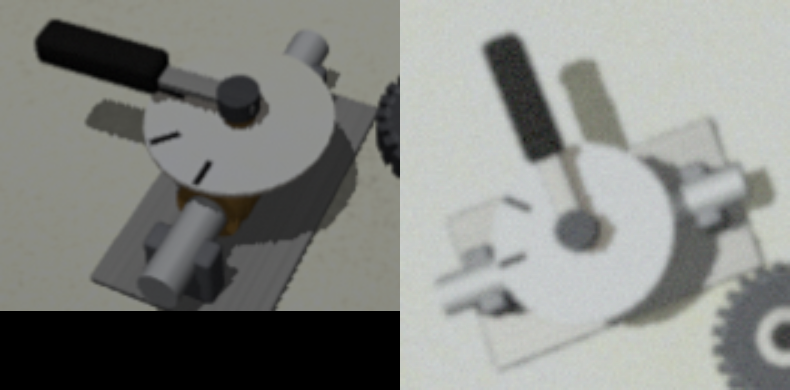

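Left half is the side view, right half the top view. The lever is near the shut position. The half mark is at about (169,293) in the top picture and the full mark at (168,312).

Emit:
apply_moves:
  series:
    - {"jaw": 1,"dx": 538,"dy": -158,"dz": 0,"turn": 0.46}
    - {"jaw": 1,"dx": 538,"dy": -158,"dz": 0,"turn": 0.46}
    - {"jaw": 1,"dx": 538,"dy": -158,"dz": 0,"turn": 0.46}
    - {"jaw": 1,"dx": 538,"dy": -158,"dz": 0,"turn": 0.46}
    - {"jaw": 1,"dx": 538,"dy": -158,"dz": 0,"turn": 0.46}

```text
time: 1.42
tool_pos: [0.346, -0.4905, 0.2505]
tool_rot: [0.0, 0.996, -0.092, 0.0]
contact_force: [1.3, -0.4, 0.8]
gripper_width: 0.3
grasp_force: 0.0
```

```bash
python3 - <<'E'
from h import *
P=pickle.load(open('P.pkl','rb'));S,T=P['side'],P['top']
for p,us in((T,[(169,292.7),(167.7,311.7)]),(S,[(225,402),(242,417)])):
    for u in us:
        a=atz(p,u,.071);d=a-[.4915,.25,0.071];print(a.round(3),np.arctan2(d[1],d[0]),np.hypot(*d[:2]))
go([.646,-.300,.25],-.18)
E
```

```text
[0.515 0.294 0.071] 1.0751498271180489 0.04955044049687169
[0.479 0.298 0.071] 1.826779049297286 0.04950963799953188
[0.512 0.293 0.071] 1.1308469139976665 0.04746191833677279
[0.477 0.297 0.071] 1.871308754338784 0.049107598280447126
t 1.42 at [ 0.346 -0.49   0.251] yaw -0.184 F [ 1.3 -0.4  0.8] w 0.3001889078933519 -> d [ 260. -242.    1.] turn -0.004
```

Emit:
apply_moves:
  series:
    - {"jaw": 1,"dx": 260,"dy": -242}
    - {"jaw": 1,"dx": 260,"dy": -242}
    - {"jaw": 1,"dx": 260,"dy": -242}
    - {"jaw": 1,"dx": 260,"dy": -242}
    - {"jaw": 1,"dx": 260,"dy": -242}

```text
invalid input at $.series[0]: expected keys jaw, dx, dy, dz, turn
```

```bash
python3 - <<'E'
from h import *
go([.646,-.300,.25],-.18)
E
```

```text
t 1.42 at [ 0.346 -0.49   0.251] yaw -0.184 F [ 1.3 -0.4  0.8] w 0.3001889078933519 -> d [ 260. -242.    1.] turn -0.004
```

Emit:
apply_moves:
  series:
    - {"jaw": 1,"dx": 260,"dy": -242,"dz": 0,"turn": 0}
    - {"jaw": 1,"dx": 260,"dy": -242,"dz": 0,"turn": 0}
    - {"jaw": 1,"dx": 260,"dy": -242,"dz": 0,"turn": 0}
    - {"jaw": 1,"dx": 260,"dy": -242,"dz": 0,"turn": 0}
    - {"jaw": 1,"dx": 260,"dy": -242,"dz": 0,"turn": 0}

```text
time: 1.83
tool_pos: [0.5217, -0.3778, 0.2505]
tool_rot: [0.0, 0.996, -0.09, 0.0]
contact_force: [0.6, -1.4, -0.3]
gripper_width: 0.004
grasp_force: 0.0
```

```bash
python3 - <<'E'
from h import *
go([.646,-.300,.25],-.18)
E
```

```text
t 1.83 at [ 0.522 -0.378  0.251] yaw -0.18 F [ 0.6 -1.4 -0.3] w 0.0040214253880046175 -> d [108. -99.   1.] turn -0.0
```

Emit:
apply_moves:
  series:
    - {"jaw": 1,"dx": 110,"dy": -99,"dz": 0,"turn": 0}
    - {"jaw": 1,"dx": 110,"dy": -99,"dz": 0,"turn": 0}
    - {"jaw": 1,"dx": 110,"dy": -99,"dz": 0,"turn": 0}
    - {"jaw": 1,"dx": 110,"dy": -99,"dz": 0,"turn": 0}
    - {"jaw": 1,"dx": 110,"dy": -99,"dz": 0,"turn": 0}

```text
time: 2.25
tool_pos: [0.6495, -0.2981, 0.2497]
tool_rot: [-0.001, 0.996, -0.087, 0.0]
contact_force: [-0.7, -0.3, 0.1]
gripper_width: -0.001
grasp_force: 0.0
```

```bash
python3 - <<'E'
from h import *
go([.648,-.300,.13],-.18)
p=grab_frame('wrist');save('w1',p)
p=grab_frame('side');save('s1',p)
a=cv2.hconcat([cv2.resize(cv2.imread(f'pics/{n}.png'),(400,300)) for n in('w1','s1')]);cv2.imwrite('pics/v1.png',a)
E
```

```text
t 2.25 at [ 0.65  -0.298  0.25 ] yaw -0.175 F [-0.7 -0.3  0.1] w -0.0005765258748118865 -> d [ -1.   2. 120.] turn 0.005
```

View pics/v1.png

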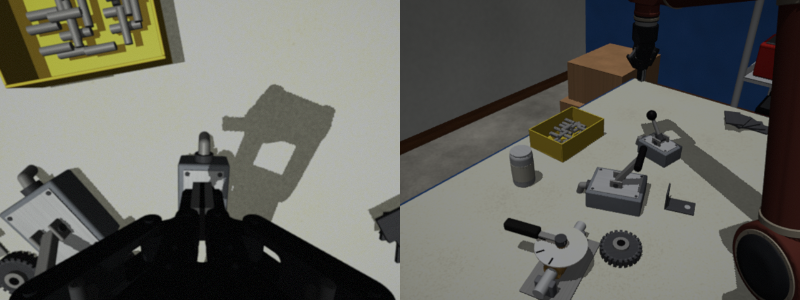

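The wrist view shows the fingers in line with the small switch on its conduit side, and the ball is hidden behind them. Descending.

Emit:
apply_moves:
  series:
    - {"jaw": 1,"dx": 2,"dy": 1,"dz": 40,"turn": 0}
    - {"jaw": 1,"dx": 2,"dy": 1,"dz": 80,"turn": 0}
    - {"jaw": 1,"dx": 2,"dy": 1,"dz": 120,"turn": 0}
    - {"jaw": 1,"dx": 2,"dy": 1,"dz": 120,"turn": 0}

```text
time: 2.68
tool_pos: [0.6414, -0.3011, 0.1193]
tool_rot: [-0.004, 0.996, -0.091, -0.008]
contact_force: [-1.0, -0.1, -2.2]
gripper_width: -0.002
grasp_force: 0.0
```

```bash
python3 - <<'E'
from h import *
go([.560,-.282,.13],-.18)
E
```

```text
t 2.68 at [ 0.641 -0.301  0.119] yaw -0.182 F [-1.  -0.1 -2.2] w -0.0016950580433323364 -> d [-84.  -4.  -9.] turn -0.002
```

Emit:
apply_moves:
  series:
    - {"jaw": 1,"dx": -20,"dy": -1,"dz": 0,"turn": 0}
    - {"jaw": 1,"dx": -38,"dy": -2,"dz": -2,"turn": 0}
    - {"jaw": 1,"dx": -55,"dy": -3,"dz": -4,"turn": 0}
    - {"jaw": 1,"dx": -70,"dy": -4,"dz": -5,"turn": 0}
    - {"jaw": 1,"dx": -82,"dy": -4,"dz": -6,"turn": 0}

```text
time: 3.1
tool_pos: [0.568, -0.2858, 0.1405]
tool_rot: [0.001, 0.996, -0.091, 0.002]
contact_force: [0.8, -0.2, 0.8]
gripper_width: -0.001
grasp_force: 0.5
```

Emit:
apply_moves:
  series:
    - {"jaw": 1,"dx": -6,"dy": 0,"dz": 0,"turn": 0}
    - {"jaw": 1,"dx": -6,"dy": 0,"dz": 0,"turn": 0}
    - {"jaw": 1,"dx": -6,"dy": 0,"dz": 0,"turn": 0}

```text
time: 3.35
tool_pos: [0.5622, -0.284, 0.1377]
tool_rot: [0.0, 0.996, -0.09, 0.001]
contact_force: [0.4, -1.1, 0.4]
gripper_width: 0.001
grasp_force: 0.0
```

```bash
python3 - <<'E'
from h import *
go([.560,-.282,.13],-.18)
p=grab_frame('side');save('s2',p)
q=grab_frame('top');save('t2',q)
for x in(p,q):
  for n in('bypass_tip','main_tip'):
    for o in spotter.outline_of(x,n)[:2]:print(n,o['conf'],o['extent'])
a=cv2.imread('pics/s2.png')[130:330,250:517];b=cv2.imread('pics/t2.png')[180:330,300:500]*2
cv2.imwrite('pics/v2.png',cv2.hconcat([cv2.resize(a,(400,300)),cv2.resize(b,(400,300))]))
E
```

```text
t 3.35 at [ 0.562 -0.284  0.138] yaw -0.181 F [ 0.4 -1.1  0.4] w 0.0006838416597756983 -> d [-3. -2.  8.] turn -0.001
bypass_tip 0.8 [410.0, 183.9, 437.6, 227.7]
bypass_tip 0.61 [175.2, 231.5, 219.1, 300.3]
main_tip 0.81 [343.7, 233.4, 395.1, 288.5]
main_tip 0.47 [322.1, 367.3, 386.7, 425.5]
main_tip 0.66 [318.7, 263.4, 370.7, 304.5]
```

View pics/v2.png

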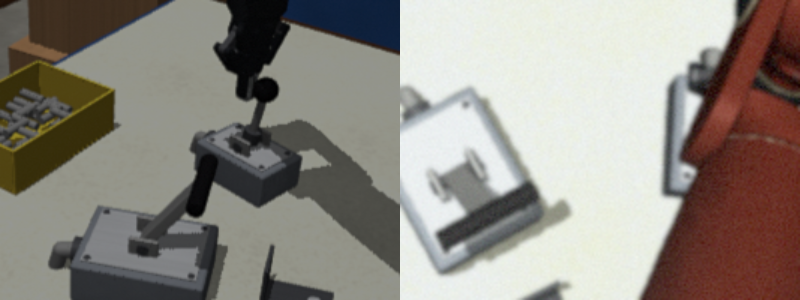

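```bash
python3 - <<'E'
from h import *
P=pickle.load(open('P.pkl','rb'));S=P['side']
for a in(0,.15,.4,.6,1.2):
    u=.085*np.sin(a-.6);print(a,proj(S,[.5448+u*.983,-.2813-u*.183,.061+.085*np.cos(a-.6)]).round(1))
go([.562,-.284,.25],-.18)
E
```

```text
0 [[440.4 201.6]]
0.15 [[436.3 196.5]]
0.4 [[428.5 189.5]]
0.6 [[421.7 185.6]]
1.2 [[402.3 183.5]]
t 3.65 at [ 0.562 -0.283  0.136] yaw -0.18 F [ 0.7 -0.6 -0.1] w -0.0005573145631284999 -> d [  -0.    1. -114.] turn -0.0
```

Emit:
apply_moves:
  series:
    - {"jaw": 1,"dx": -10,"dy": 0,"dz": 3,"turn": 0}
    - {"jaw": 1,"dx": -20,"dy": 0,"dz": 6,"turn": 0}
    - {"jaw": 1,"dx": -30,"dy": 0,"dz": 8,"turn": 0}
    - {"jaw": 1,"dx": -30,"dy": 0,"dz": 8,"turn": 0}
    - {"jaw": 1,"dx": -30,"dy": 0,"dz": 8,"turn": 0}

```text
time: 4.07
tool_pos: [0.5322, -0.2777, 0.128]
tool_rot: [-0.0, 0.996, -0.09, -0.0]
contact_force: [0.3, -0.4, 0.0]
gripper_width: -0.0
grasp_force: 0.0
```

```bash
python3 - <<'E'
from h import *
go([.562,-.284,.25],-.18)
p=grab_frame('side');save('s3',p)
for o in spotter.outline_of(p,'bypass_tip')[:2]:print(o['conf'],o['extent'])
g=p['pixels'][165:235,385:470].mean(2);m=(g<25).astype(np.uint8)
n,l,st,c=cv2.connectedComponentsWithStats(m);print(st,c+[385,165])
E
```

```text
t 4.07 at [ 0.532 -0.278  0.128] yaw -0.18 F [ 0.3 -0.4  0. ] w -0.0002828255068037059 -> d [  30.    1. -122.] turn -0.0
0.73 [408.3, 193.5, 447.8, 229.1]
[[   0    0   85   70 4764]
 [  20    0   46   46 1093]
 [  28   50   13   13   62]
 [  21   61    5    5   16]
 [   0   68    9    2   15]] [[426.72712007 202.66666667]
 [429.47941446 183.51692589]
 [418.35483871 222.29032258]
 [407.8125     228.1875    ]
 [389.2        233.6       ]]
```

The ball's visible extent gives a centre near (440,201), which matches the off stop. Backing off and lifting.

Emit:
apply_moves:
  series:
    - {"jaw": 1,"dx": 20,"dy": 0,"dz": 0,"turn": 0}
    - {"jaw": 1,"dx": 35,"dy": 0,"dz": -35,"turn": 0}
    - {"jaw": 1,"dx": 35,"dy": 0,"dz": -75,"turn": 0}
    - {"jaw": 1,"dx": 35,"dy": 0,"dz": -110,"turn": 0}
    - {"jaw": 1,"dx": 35,"dy": 0,"dz": -110,"turn": 0}

```text
time: 4.58
tool_pos: [0.5712, -0.2865, 0.249]
tool_rot: [0.004, 0.996, -0.09, 0.007]
contact_force: [0.7, -0.8, 1.5]
gripper_width: -0.003
grasp_force: 0.0
```

```bash
python3 - <<'E'
from h import *
go([.605,.246,.235],-.7)
E
```

```text
t 4.58 at [ 0.571 -0.286  0.249] yaw -0.18 F [ 0.7 -0.8  1.5] w -0.003097539520115216 -> d [ -62. -530.   10.] turn 0.52
```

Emit:
apply_moves:
  series:
    - {"jaw": 1,"dx": -62,"dy": -530,"dz": 10,"turn": 0.52}
    - {"jaw": 1,"dx": -62,"dy": -530,"dz": 10,"turn": 0.52}
    - {"jaw": 1,"dx": -62,"dy": -530,"dz": 10,"turn": 0.52}
    - {"jaw": 1,"dx": -62,"dy": -530,"dz": 10,"turn": 0.52}
    - {"jaw": 1,"dx": -62,"dy": -530,"dz": 10,"turn": 0.52}

```text
time: 5.0
tool_pos: [0.5804, -0.0793, 0.2348]
tool_rot: [-0.0, 0.938, -0.345, 0.001]
contact_force: [0.1, -0.4, 0.1]
gripper_width: 0.004
grasp_force: 0.0
```

```bash
python3 - <<'E'
from h import *
go([.605,.246,.235],-.7)
E
```

```text
t 5.0 at [ 0.58  -0.079  0.235] yaw -0.705 F [ 0.1 -0.4  0.1] w 0.004339057859846497 -> d [-192. -264.   -0.] turn -0.005
```

Emit:
apply_moves:
  series:
    - {"jaw": 1,"dx": -192,"dy": -264,"dz": 0,"turn": 0}
    - {"jaw": 1,"dx": -192,"dy": -264,"dz": 0,"turn": 0}
    - {"jaw": 1,"dx": -192,"dy": -264,"dz": 0,"turn": 0}
    - {"jaw": 1,"dx": -192,"dy": -264,"dz": 0,"turn": 0}
    - {"jaw": 1,"dx": -192,"dy": -264,"dz": 0,"turn": 0}

```text
time: 5.42
tool_pos: [0.5952, 0.1292, 0.2349]
tool_rot: [-0.0, 0.939, -0.343, 0.001]
contact_force: [0.9, -0.4, -0.5]
gripper_width: -0.005
grasp_force: 0.0
```

Emit:
apply_moves:
  series:
    - {"jaw": 1,"dx": -70,"dy": -96,"dz": 0,"turn": 0}
    - {"jaw": 1,"dx": -70,"dy": -96,"dz": 0,"turn": 0}
    - {"jaw": 1,"dx": -70,"dy": -96,"dz": 0,"turn": 0}
    - {"jaw": 1,"dx": -70,"dy": -96,"dz": 0,"turn": 0}

```text
time: 5.75
tool_pos: [0.603, 0.2517, 0.2345]
tool_rot: [-0.001, 0.94, -0.34, -0.0]
contact_force: [0.2, -0.3, -0.4]
gripper_width: 0.001
grasp_force: 0.0
```

```bash
python3 - <<'E'
from h import *
go([.605,.246,.100],-.7)
E
```

```text
t 5.75 at [0.603 0.252 0.235] yaw -0.694 F [ 0.2 -0.3 -0.4] w 0.0009170745893832427 -> d [  5.   3. 135.] turn 0.006
```

Emit:
apply_moves:
  series:
    - {"jaw": 1,"dx": 6,"dy": 4,"dz": 35,"turn": 0}
    - {"jaw": 1,"dx": 6,"dy": 4,"dz": 70,"turn": 0}
    - {"jaw": 1,"dx": 6,"dy": 4,"dz": 105,"turn": 0}
    - {"jaw": 1,"dx": 6,"dy": 4,"dz": 125,"turn": 0}
    - {"jaw": 1,"dx": 6,"dy": 4,"dz": 135,"turn": 0}

```text
time: 6.17
tool_pos: [0.603, 0.2378, 0.0948]
tool_rot: [0.002, 0.939, -0.343, -0.003]
contact_force: [-1.2, 0.3, -0.5]
gripper_width: -0.0
grasp_force: 0.0
```

```bash
python3 - <<'E'
from h import *
p=grab_frame('side');save('s4',p)
for g in([.587,.300,.1],[.575,.319,.1],[.563,.330,.1]):go(g,-.7)
cv2.imwrite('pics/v4.png',cv2.resize(cv2.imread('pics/s4.png')[300:480,130:370],(640,480)))
E
```

```text
t 6.22 at [0.603 0.238 0.094] yaw -0.7 F [-0.8 -1.1 -0.9] w 0.004669884809713743 -> d [-52. -37.  -6.] turn -0.0
t 6.22 at [0.603 0.238 0.094] yaw -0.7 F [-0.8 -1.1 -0.9] w 0.004669884809713743 -> d [-74. -44.  -5.] turn -0.0
t 6.22 at [0.603 0.238 0.094] yaw -0.7 F [-0.8 -1.1 -0.9] w 0.004669884809713743 -> d [-90. -45.  -5.] turn -0.0
```

View pics/v4.png

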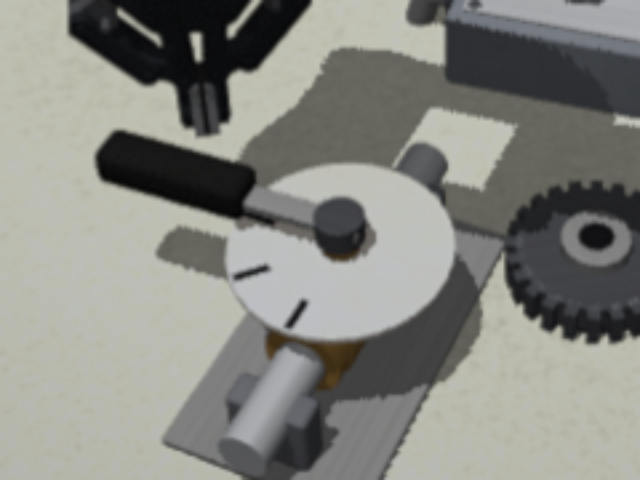

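The closed fingertips, at (205,130) in the crop, stand just beyond the black grip and clear of it. Pushing in slow steps, stopping short of half.

Emit:
apply_moves:
  series:
    - {"jaw": 1,"dx": -14,"dy": -12,"dz": 0,"turn": 0}
    - {"jaw": 1,"dx": -27,"dy": -23,"dz": -2,"turn": 0}
    - {"jaw": 1,"dx": -40,"dy": -31,"dz": -4,"turn": 0}
    - {"jaw": 1,"dx": -52,"dy": -37,"dz": -5,"turn": 0}
    - {"jaw": 1,"dx": -60,"dy": -40,"dz": -5,"turn": 0}

```text
time: 6.63
tool_pos: [0.5855, 0.3092, 0.1062]
tool_rot: [-0.001, 0.939, -0.343, 0.001]
contact_force: [-0.2, -2.6, 0.8]
gripper_width: -0.002
grasp_force: 1.2
```

Emit:
apply_moves:
  series:
    - {"jaw": 1,"dx": -8,"dy": -2,"dz": 0,"turn": 0}
    - {"jaw": 1,"dx": -8,"dy": -2,"dz": 0,"turn": 0}
    - {"jaw": 1,"dx": -8,"dy": -2,"dz": 0,"turn": 0}

```text
time: 6.88
tool_pos: [0.5802, 0.3153, 0.1052]
tool_rot: [-0.001, 0.939, -0.343, 0.0]
contact_force: [-1.0, 0.0, 0.2]
gripper_width: 0.002
grasp_force: 0.0
```

```bash
cat >> h.py <<'E'
def lever(p):
    a=spotter.outline_of(p,'valve_tip')
    if not a: print('none');return
    m=np.array(a[0]['region']);ys,xs=np.nonzero(m)
    im=p['pixels'].mean(2);k=m&(im<60)
    r=[]
    for t in np.arange(0,1.3,.01):
        # score: share of grip outline points inside region
        t2=t+.275;c,s=np.cos(t2),np.sin(t2)
        L=[[.4915+c*u-s*v,.25+s*u+c*v,.1] for u in np.linspace(.05,.135,20) for v in np.linspace(-.012,.012,5)]
        q=proj(p,L).round().astype(int);ok=(q[:,0]>=0)&(q[:,0]<640)&(q[:,1]>=0)&(q[:,1]<480);q=q[ok]
        r.append(m[q[:,1],q[:,0]].sum())
    r=np.array(r);w=r>=r.max()-1;print('conf',round(a[0]['conf'],2),a[0]['extent'],'joint',np.arange(0,1.3,.01)[w].mean().round(3),'score',r.max())
E
python3 - <<'E'
from h import *
P=pickle.load(open('P.pkl','rb'));
for c in('side','top'):
    p=grab_frame(c);save('5'+c,p);lever(p)
go([.563,.330,.1],-.7)
a=cv2.imread('pics/5side.png')[300:480,130:370];b=cv2.imread('pics/5top.png')[225:345,120:280]*2
cv2.imwrite('pics/v5.png',cv2.hconcat([cv2.resize(a,(400,300)),cv2.resize(b,(400,300))]))
E
```

```text
conf 0.72 [153.5, 372.9, 267.3, 406.9] joint 0.7 score 95
conf 0.82 [169.5, 278.0, 194.1, 308.0] joint 0.419 score 3
t 7.08 at [0.58  0.314 0.104] yaw -0.701 F [ 0.  -0.7 -0.6] w 0.000346320343535139 -> d [-23.  -1.   4.] turn -0.001
```

View pics/v5.png

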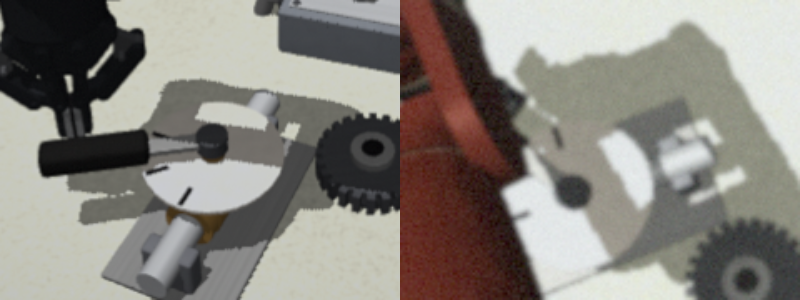

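Emit:
apply_moves:
  series:
    - {"jaw": 1,"dx": -4,"dy": 0,"dz": 0,"turn": 0}
    - {"jaw": 1,"dx": -8,"dy": 0,"dz": 0,"turn": 0}
    - {"jaw": 1,"dx": -9,"dy": 0,"dz": 0,"turn": 0}
    - {"jaw": 1,"dx": -9,"dy": 0,"dz": 0,"turn": 0}

```text
time: 7.42
tool_pos: [0.5736, 0.3205, 0.1046]
tool_rot: [-0.0, 0.939, -0.343, 0.0]
contact_force: [1.9, 0.1, -0.2]
gripper_width: -0.001
grasp_force: 0.8
```

Emit:
apply_moves:
  series:
    - {"jaw": 1,"dx": 15,"dy": 0,"dz": 0,"turn": 0}
    - {"jaw": 1,"dx": 30,"dy": 0,"dz": -35,"turn": 0}
    - {"jaw": 1,"dx": 30,"dy": 0,"dz": -75,"turn": 0}
    - {"jaw": 1,"dx": 30,"dy": 40,"dz": -110,"turn": 0}
    - {"jaw": 1,"dx": 30,"dy": 80,"dz": -125,"turn": 0}

```text
time: 7.83
tool_pos: [0.5541, 0.2481, 0.2291]
tool_rot: [-0.002, 0.939, -0.343, 0.002]
contact_force: [0.5, -0.3, 1.1]
gripper_width: 0.002
grasp_force: 0.0
```

```bash
python3 - <<'E'
from h import *
for c in('side','top'):
    p=grab_frame(c);save('6'+c,p);lever(p)
go([.563,.330,.1],-.7)
a=cv2.imread('pics/6side.png')[300:480,130:370];b=cv2.imread('pics/6top.png')[225:345,120:280]*2
cv2.imwrite('pics/v6.png',cv2.hconcat([cv2.resize(a,(400,300)),cv2.resize(b,(400,300))]))
E
```

```text
conf 0.7 [154.6, 374.4, 266.8, 413.5] joint 0.77 score 96
conf 0.61 [125.7, 264.0, 159.0, 284.2] joint 0.675 score 51
t 8.03 at [0.552 0.247 0.225] yaw -0.702 F [1.1 0.6 0.5] w -0.0032020609887109673 -> d [-45. -70. 125.] turn -0.002
```

View pics/v6.png

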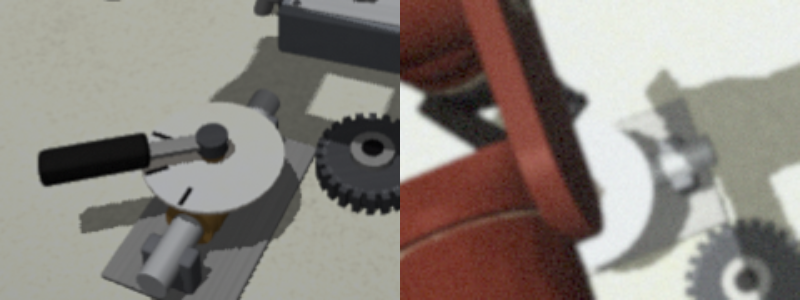

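The lever is next to the half mark, at (155,170) in the crop. The side view gives about 0.77 rad, and I'll recheck once the arm is out of the top view. Next is the isolator.

```bash
python3 - <<'E'
from h import *
go([.420,-.059,.235],.33)
E
```

```text
t 8.03 at [0.552 0.247 0.225] yaw -0.702 F [1.1 0.6 0.5] w -0.0032020609887109673 -> d [ 97. 319. -10.] turn -1.032
```

Emit:
apply_moves:
  series:
    - {"jaw": 1,"dx": 97,"dy": 319,"dz": -12,"turn": -1.03}
    - {"jaw": 1,"dx": 97,"dy": 319,"dz": -12,"turn": -1.03}
    - {"jaw": 1,"dx": 97,"dy": 319,"dz": -12,"turn": -1.03}
    - {"jaw": 1,"dx": 97,"dy": 319,"dz": -12,"turn": -1.03}
    - {"jaw": 1,"dx": 97,"dy": 319,"dz": -12,"turn": -1.03}

```text
time: 8.45
tool_pos: [0.4731, 0.0643, 0.2301]
tool_rot: [-0.0, 0.999, -0.049, -0.002]
contact_force: [0.2, -0.8, 0.1]
gripper_width: 0.003
grasp_force: 0.0
```

```bash
python3 - <<'E'
from h import *
go([.420,-.059,.235],.33)
E
```

```text
t 8.45 at [0.473 0.064 0.23 ] yaw -0.098 F [ 0.2 -0.8  0.1] w 0.0033365939144015667 -> d [-41. 128.  -5.] turn -0.428
```

Emit:
apply_moves:
  series:
    - {"jaw": 1,"dx": -41,"dy": 128,"dz": -5,"turn": -0.43}
    - {"jaw": 1,"dx": -41,"dy": 128,"dz": -5,"turn": -0.43}
    - {"jaw": 1,"dx": -41,"dy": 128,"dz": -5,"turn": -0.43}
    - {"jaw": 1,"dx": -41,"dy": 128,"dz": -5,"turn": -0.43}
    - {"jaw": 1,"dx": -41,"dy": 128,"dz": -5,"turn": -0.43}

```text
time: 8.87
tool_pos: [0.4187, -0.0608, 0.2358]
tool_rot: [0.0, 0.987, 0.162, -0.001]
contact_force: [0.0, -0.3, -0.0]
gripper_width: 0.004
grasp_force: 0.0
```

```bash
python3 - <<'E'
from h import *
go([.420,-.059,.155],.33);go([.549,-.015,.16],.33)
for c in('side','top'):
    p=grab_frame(c);save('7'+c,p);lever(p)
a=cv2.imread('pics/7side.png')[180:420,230:550];b=cv2.imread('pics/7top.png')[220:340,120:280]*2
cv2.imwrite('pics/v7.png',cv2.hconcat([cv2.resize(a,(400,300)),cv2.resize(b,(400,300))]))
E
```

```text
t 8.87 at [ 0.419 -0.061  0.236] yaw 0.325 F [ 0.  -0.3 -0. ] w 0.0039310581017209896 -> d [ 2. -1. 81.] turn -0.005
t 8.87 at [ 0.419 -0.061  0.236] yaw 0.325 F [ 0.  -0.3 -0. ] w 0.0039310581017209896 -> d [138.  -2.  75.] turn -0.005
conf 0.68 [153.7, 372.7, 270.5, 412.1] joint 0.75 score 98
conf 0.85 [124.9, 256.9, 191.6, 310.3] joint 0.647 score 79
```

View pics/v7.png

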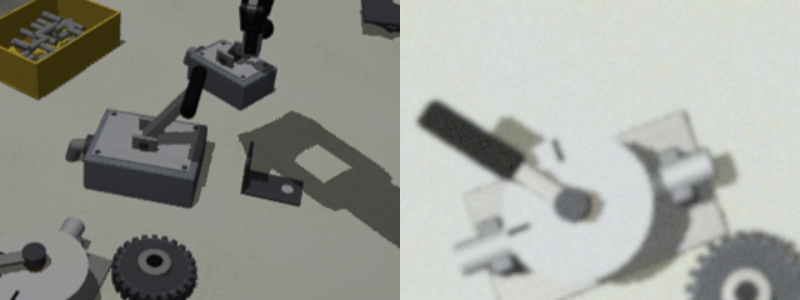

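```bash
python3 - <<'E'
from h import *
P=pickle.load(open('P.pkl','rb'));S,T=P['side'],P['top']
# top picture: lever tip z .089 / stem z ~.095, marks z .071
f=lambda u,z:atz(T,u,z)[:2]
O=f((189.2,302),.095);tip=f((130.8,265),.089);sh=f((183.2,280),.071);fu=f((167.2,311.2),.071)
an=lambda a:np.arctan2(*(a-O)[::-1])
print(O,tip,np.linalg.norm(tip-O),'lever',an(tip),'shut',an(sh),'full',an(fu))
g=f((157+0,281),.1);print('grip root',an(f((168.5,287.5),.095)))
im=cv2.imread('pics/7top.png').mean(2)
m=(im[255:295,120:175]<28).astype(np.uint8)
n,l,st,c=cv2.connectedComponentsWithStats(m);k=1+st[1:,4].argmax();ys,xs=np.nonzero(l==k)
pts=np.array([f((x+120,y+255),.1) for x,y in zip(xs,ys)]);w,v=np.linalg.eigh(np.cov(pts.T));d=v[:,1]*np.sign(v[1,1])
print('grip axis yaw',np.arctan2(d[1],d[0]),'centre yaw',an(pts.mean(0)),np.linalg.norm(pts.mean(0)-O),st[k],np.sqrt(12*w))
im=cv2.imread('pics/7side.png').mean(2);m=np.zeros_like(im,np.uint8);m[365:420,140:225]=im[365:420,140:225]<30
n,l,st,c=cv2.connectedComponentsWithStats(m);k=1+st[1:,4].argmax();ys,xs=np.nonzero(l==k)
pts=np.array([atz(S,(x,y),.092)[:2] for x,y in zip(xs,ys)]);w,v=np.linalg.eigh(np.cov(pts.T));d=v[:,1]*np.sign(v[1,1])
print('side axis yaw',np.arctan2(d[1],d[0]),'centre yaw',an(pts.mean(0)),st[k],np.sqrt(12*w))
E
```

```text
[0.49006244 0.25070249] [0.57367316 0.35844121] 0.13637589457273083 lever 0.910830150491852 shut 0.2996965774683718 full 1.7766330154320542
grip root 0.8652933338321067
grip axis yaw 0.9195866758375767 centre yaw 0.8989724864018006 0.09142521841403985 [ 10   8  39  28 324] [0.01705843 0.07929777]
side axis yaw 0.8996363080878589 centre yaw 0.9548016960986472 [ 154  381   66   30 1319] [0.03434425 0.08211581]
```

Measured directly from the top picture, the lever's yaw is about 0.91 and the shut direction about 0.265. That makes the joint about 0.645, at the bottom of the band, so I'll go back and add 0.14 rad.

```bash
python3 - <<'E'
from h import *
go([.598,.300,.235],-.52)
E
```

```text
t 9.07 at [ 0.42  -0.057  0.236] yaw 0.325 F [-0.1 -0.1  0.2] w 0.0016776745329602823 -> d [ 283. -281.    1.] turn 0.845
```

Emit:
apply_moves:
  series:
    - {"jaw": 1,"dx": 283,"dy": -281,"dz": 0,"turn": 0.845}
    - {"jaw": 1,"dx": 283,"dy": -281,"dz": 0,"turn": 0.845}
    - {"jaw": 1,"dx": 283,"dy": -281,"dz": 0,"turn": 0.845}
    - {"jaw": 1,"dx": 283,"dy": -281,"dz": 0,"turn": 0.845}
    - {"jaw": 1,"dx": 283,"dy": -281,"dz": 0,"turn": 0.845}

```text
time: 9.48
tool_pos: [0.502, 0.1073, 0.2364]
tool_rot: [-0.0, 0.994, -0.111, -0.0]
contact_force: [0.4, -0.8, 0.6]
gripper_width: -0.001
grasp_force: 0.0
```

```bash
python3 - <<'E'
from h import *
go([.598,.300,.235],-.52)
E
```

```text
t 9.48 at [0.502 0.107 0.236] yaw -0.223 F [ 0.4 -0.8  0.6] w -0.0006122429295126721 -> d [  51. -209.    1.] turn 0.297
```

Emit:
apply_moves:
  series:
    - {"jaw": 1,"dx": 51,"dy": -209,"dz": 0,"turn": 0.3}
    - {"jaw": 1,"dx": 51,"dy": -209,"dz": 0,"turn": 0.3}
    - {"jaw": 1,"dx": 51,"dy": -209,"dz": 0,"turn": 0.3}
    - {"jaw": 1,"dx": 51,"dy": -209,"dz": 0,"turn": 0.3}
    - {"jaw": 1,"dx": 51,"dy": -209,"dz": 0,"turn": 0.3}

```text
time: 9.9
tool_pos: [0.5923, 0.2923, 0.2357]
tool_rot: [0.0, 0.967, -0.256, -0.001]
contact_force: [0.8, -0.5, 0.7]
gripper_width: 0.001
grasp_force: 0.0
```

```bash
python3 - <<'E'
from h import *
go([.598,.300,.102],-.52)
E
```

```text
t 9.9 at [0.592 0.292 0.236] yaw -0.517 F [ 0.8 -0.5  0.7] w 0.0008991350355962221 -> d [  1. -10. 134.] turn 0.003
```

Emit:
apply_moves:
  series:
    - {"jaw": 1,"dx": 3,"dy": -4,"dz": 35,"turn": 0}
    - {"jaw": 1,"dx": 3,"dy": -4,"dz": 70,"turn": 0}
    - {"jaw": 1,"dx": 3,"dy": -4,"dz": 105,"turn": 0}
    - {"jaw": 1,"dx": 3,"dy": -4,"dz": 125,"turn": 0}
    - {"jaw": 1,"dx": 3,"dy": -4,"dz": 134,"turn": 0}

```text
time: 10.32
tool_pos: [0.5934, 0.2911, 0.0966]
tool_rot: [0.003, 0.967, -0.256, -0.004]
contact_force: [-0.2, -0.0, 0.1]
gripper_width: 0.0
grasp_force: 0.0
```

```bash
python3 - <<'E'
from h import *
go([.562,.3306,.102],-.52)
E
```

```text
t 10.32 at [0.593 0.291 0.097] yaw -0.517 F [-0.2 -0.   0.1] w 6.663399757748238e-05 -> d [-47. -19.  -5.] turn 0.003
```

Emit:
apply_moves:
  series:
    - {"jaw": 1,"dx": -12,"dy": -10,"dz": -1,"turn": 0}
    - {"jaw": 1,"dx": -24,"dy": -16,"dz": -2,"turn": 0}
    - {"jaw": 1,"dx": -34,"dy": -19,"dz": -3,"turn": 0}
    - {"jaw": 1,"dx": -42,"dy": -19,"dz": -3,"turn": 0}
    - {"jaw": 1,"dx": -47,"dy": -19,"dz": -3,"turn": 0}

```text
time: 10.73
tool_pos: [0.5664, 0.3319, 0.109]
tool_rot: [-0.002, 0.967, -0.256, 0.002]
contact_force: [2.7, -0.1, 0.7]
gripper_width: -0.001
grasp_force: 1.2
```

Emit:
apply_moves:
  series:
    - {"jaw": 1,"dx": 0,"dy": 0,"dz": 0,"turn": 0}
    - {"jaw": 1,"dx": 0,"dy": 0,"dz": 0,"turn": 0}
    - {"jaw": 1,"dx": 0,"dy": 0,"dz": 0,"turn": 0}

```text
time: 10.98
tool_pos: [0.5653, 0.3296, 0.1063]
tool_rot: [0.0, 0.966, -0.257, -0.0]
contact_force: [0.8, 0.6, -0.2]
gripper_width: 0.002
grasp_force: 0.0
```

```bash
python3 - <<'E'
from h import *
go([.562,.3306,.102],-.52)
E
```

```text
t 10.98 at [0.565 0.33  0.106] yaw -0.52 F [ 0.8  0.6 -0.2] w 0.001986472805489915 -> d [-3.  1.  4.] turn 0.0
```

Emit:
apply_moves:
  series:
    - {"jaw": 1,"dx": -2,"dy": 0,"dz": 0,"turn": 0}
    - {"jaw": 1,"dx": -4,"dy": 0,"dz": 0,"turn": 0}
    - {"jaw": 1,"dx": -4,"dy": 0,"dz": 0,"turn": 0}
    - {"jaw": 1,"dx": -4,"dy": 0,"dz": 0,"turn": 0}

```text
time: 11.32
tool_pos: [0.5623, 0.3316, 0.106]
tool_rot: [0.0, 0.966, -0.257, 0.0]
contact_force: [1.5, -0.1, 0.8]
gripper_width: -0.002
grasp_force: 0.9
```

Emit:
apply_moves:
  series:
    - {"jaw": 1,"dx": 15,"dy": 0,"dz": 0,"turn": 0}
    - {"jaw": 1,"dx": 30,"dy": 0,"dz": -35,"turn": 0}
    - {"jaw": 1,"dx": 30,"dy": 0,"dz": -75,"turn": 0}
    - {"jaw": 1,"dx": 30,"dy": 40,"dz": -110,"turn": 0}
    - {"jaw": 1,"dx": 30,"dy": 80,"dz": -125,"turn": 0}

```text
time: 11.73
tool_pos: [0.5562, 0.2573, 0.2306]
tool_rot: [-0.002, 0.967, -0.256, 0.002]
contact_force: [1.1, -0.4, 0.9]
gripper_width: 0.002
grasp_force: 0.0
```

```bash
python3 - <<'E'
from h import *
go([.420,-.059,.235],.33)
E
```

```text
t 11.73 at [0.556 0.257 0.231] yaw -0.518 F [ 1.1 -0.4  0.9] w 0.001972695424747466 -> d [ 38. 342.  -6.] turn -0.848
```

Emit:
apply_moves:
  series:
    - {"jaw": 1,"dx": 38,"dy": 342,"dz": -10,"turn": -0.85}
    - {"jaw": 1,"dx": 38,"dy": 342,"dz": -10,"turn": -0.85}
    - {"jaw": 1,"dx": 38,"dy": 342,"dz": -10,"turn": -0.85}
    - {"jaw": 1,"dx": 38,"dy": 342,"dz": -10,"turn": -0.85}
    - {"jaw": 1,"dx": 38,"dy": 342,"dz": -10,"turn": -0.85}

```text
time: 12.15
tool_pos: [0.4739, 0.0717, 0.232]
tool_rot: [-0.0, 0.999, 0.042, -0.0]
contact_force: [0.1, -0.0, 0.2]
gripper_width: 0.004
grasp_force: 0.0
```

```bash
python3 - <<'E'
from h import *
go([.420,-.059,.235],.33)
E
```

```text
t 12.15 at [0.474 0.072 0.232] yaw 0.085 F [ 0.1 -0.   0.2] w 0.00407431872120953 -> d [-65. 126.  -3.] turn -0.245
```

Emit:
apply_moves:
  series:
    - {"jaw": 1,"dx": -65,"dy": 126,"dz": -3,"turn": -0.245}
    - {"jaw": 1,"dx": -65,"dy": 126,"dz": -3,"turn": -0.245}
    - {"jaw": 1,"dx": -65,"dy": 126,"dz": -3,"turn": -0.245}
    - {"jaw": 1,"dx": -65,"dy": 126,"dz": -3,"turn": -0.245}
    - {"jaw": 1,"dx": -65,"dy": 126,"dz": -3,"turn": -0.245}

```text
time: 12.57
tool_pos: [0.4186, -0.0611, 0.2353]
tool_rot: [0.001, 0.987, 0.158, -0.0]
contact_force: [-0.2, 0.1, 0.4]
gripper_width: -0.001
grasp_force: 0.0
```

```bash
cat >> h.py <<'E'
def valve():
    p=grab_frame('top');O=np.array([.4905,.2505])
    im=p['pixels'].mean(2);m=np.zeros_like(im,np.uint8);m[235:330,110:176]=im[235:330,110:176]<28
    n,l,st,c=cv2.connectedComponentsWithStats(m);k=1+st[1:,4].argmax();ys,xs=np.nonzero(l==k)
    pts=np.array([atz(p,(x,y),.1)[:2] for x,y in zip(xs,ys)]);w,v=np.linalg.eigh(np.cov(pts.T));d=v[:,1]*np.sign(v[1,1])
    e=pts.mean(0)-O;print('axis',np.arctan2(d[1],d[0]).round(3),'centre',np.arctan2(e[1],e[0]).round(3),np.hypot(*e),st[k]);return p
E
python3 - <<'E'
from h import *
p=valve();save('8top',p)
q=grab_frame('side');save('8side',q)
go([.420,-.059,.155],.33)
a=cv2.imread('pics/8side.png')[180:420,150:470];b=cv2.imread('pics/8top.png')[220:340,110:270]*2
cv2.imwrite('pics/v8.png',cv2.hconcat([cv2.resize(a,(400,300)),cv2.resize(b,(400,300))]))
E
```

```text
axis 1.058 centre 1.048 0.09246853232028122 [125 271  41  24 337]
t 12.67 at [ 0.42  -0.058  0.235] yaw 0.321 F [-0.6 -0.1  0.2] w -0.0011568659835933474 -> d [-0.  1. 80.] turn -0.009
```

View pics/v8.png

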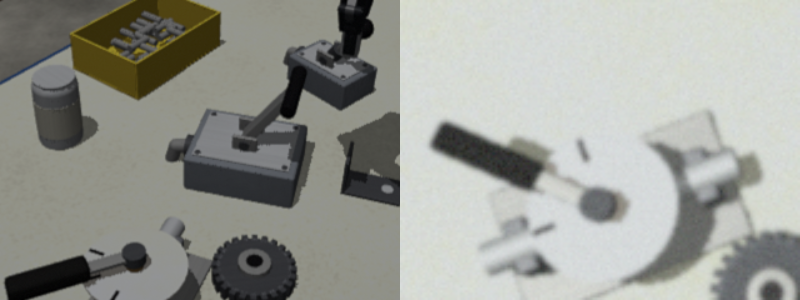

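The lever's yaw is now about 1.05, so the joint is about 0.78, midway between the shut and full marks. Both switches are still off. Lowering behind the T grip.

Emit:
apply_moves:
  series:
    - {"jaw": 1,"dx": 0,"dy": 1,"dz": 30,"turn": 0}
    - {"jaw": 1,"dx": 0,"dy": 1,"dz": 55,"turn": 0}
    - {"jaw": 1,"dx": 0,"dy": 1,"dz": 75,"turn": 0}
    - {"jaw": 1,"dx": 0,"dy": 1,"dz": 80,"turn": 0}
    - {"jaw": 1,"dx": 0,"dy": 1,"dz": 80,"turn": 0}

```text
time: 13.08
tool_pos: [0.4194, -0.0569, 0.153]
tool_rot: [-0.001, 0.987, 0.162, -0.002]
contact_force: [0.0, 0.4, 0.7]
gripper_width: 0.004
grasp_force: 0.0
```

```bash
python3 - <<'E'
from h import *
go([.549,-.015,.16],.33)
E
```

```text
t 13.08 at [ 0.419 -0.057  0.153] yaw 0.326 F [0.  0.4 0.7] w 0.0040378719347552265 -> d [136.   2.  -7.] turn -0.004
```

Emit:
apply_moves:
  series:
    - {"jaw": 1,"dx": 20,"dy": 0,"dz": 0,"turn": 0}
    - {"jaw": 1,"dx": 40,"dy": 0,"dz": -2,"turn": 0}
    - {"jaw": 1,"dx": 60,"dy": 1,"dz": -4,"turn": 0}
    - {"jaw": 1,"dx": 80,"dy": 1,"dz": -6,"turn": 0}
    - {"jaw": 1,"dx": 100,"dy": 1,"dz": -7,"turn": 0}

```text
time: 13.5
tool_pos: [0.5176, -0.0264, 0.1645]
tool_rot: [0.0, 0.987, 0.162, 0.001]
contact_force: [-0.7, -0.2, 1.6]
gripper_width: 0.006
grasp_force: 0.4
```

Emit:
apply_moves:
  series:
    - {"jaw": 1,"dx": 15,"dy": 0,"dz": 0,"turn": 0}
    - {"jaw": 1,"dx": 30,"dy": 0,"dz": 0,"turn": 0}
    - {"jaw": 1,"dx": 36,"dy": 0,"dz": 0,"turn": 0}
    - {"jaw": 1,"dx": 36,"dy": 0,"dz": 0,"turn": 0}
    - {"jaw": 1,"dx": 36,"dy": 0,"dz": 0,"turn": 0}

```text
time: 13.92
tool_pos: [0.5498, -0.0155, 0.1628]
tool_rot: [0.0, 0.987, 0.162, 0.0]
contact_force: [-0.4, 0.2, -0.4]
gripper_width: -0.003
grasp_force: 0.0
```

Emit:
apply_moves:
  series:
    - {"jaw": 1,"dx": -20,"dy": 0,"dz": 0,"turn": 0}
    - {"jaw": 1,"dx": -40,"dy": 0,"dz": -35,"turn": 0}
    - {"jaw": 1,"dx": -70,"dy": 0,"dz": -65,"turn": 0}
    - {"jaw": 1,"dx": -100,"dy": 0,"dz": -90,"turn": 0}
    - {"jaw": 1,"dx": -120,"dy": 0,"dz": -90,"turn": 0}

```text
time: 14.33
tool_pos: [0.4358, -0.0551, 0.2585]
tool_rot: [0.002, 0.987, 0.161, 0.004]
contact_force: [1.2, -0.7, 0.7]
gripper_width: -0.001
grasp_force: 0.0
```

```bash
python3 - <<'E'
from h import *
p=valve();save('9top',p)
q=grab_frame('side');save('9side',q)
go([.420,-.059,.235],.33)
a=cv2.imread('pics/9side.png')[160:445,150:530];b=cv2.imread('pics/9top.png')[200:380,110:350]*2
cv2.imwrite('pics/v9.png',cv2.hconcat([cv2.resize(a,(400,300)),cv2.resize(b,(400,300))]))
for n in('main_tip','bypass_tip'):
    for o in spotter.outline_of(q,n)[:1]:print(n,o['conf'],o['extent'])
E
```

```text
axis 1.064 centre 1.052 0.09270540464887207 [125 271  41  24 300]
t 14.43 at [ 0.434 -0.055  0.254] yaw 0.322 F [ 0.3 -0.9 -0.8] w 0.0010869225341651682 -> d [-15.  -1.  19.] turn -0.008
main_tip 0.96 [301.4, 222.4, 352.3, 293.9]
bypass_tip 0.88 [408.6, 194.0, 448.8, 230.8]
```

View pics/v9.png

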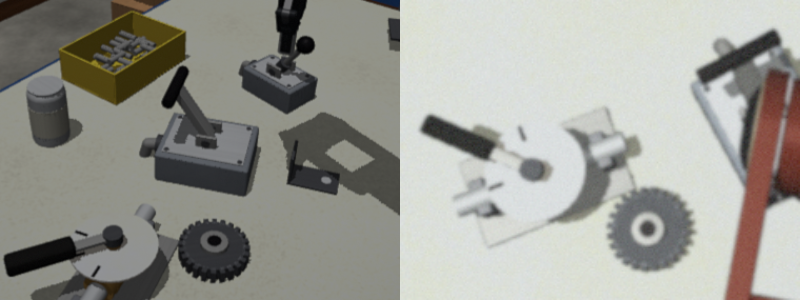

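The T grip, at (175,87) in the crop, leans towards its conduit. The ball is still at its off stop, the valve is at half, and the gear, bracket and can haven't moved. Handing in.

```bash
python3 -c "
from h import *
P=pickle.load(open('P.pkl','rb'));print(proj(P['side'],[.583,-.004,.1485]))
print(ticket.job_done())"
```

```text
[[319.42728021 238.72178778]]
the job is handed in; nothing more can be done
None
```

I handed the job in, with no verdict returned: by the camera the maintenance switch is off, the valve about half open (roughly 0.78 rad), the isolator on, and the gear, bracket and can in place.

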